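Tap the stuck blade cassette out of the slicer bed

TASK

The blade cassette is stuck in the slicer bed: take the mallet from its mat and drive the cassette forward with light taps on its two rear lugs, a little on one and then a little on the other because it jams when it goes crooked, until it sits square against the front stop. Never force it when it binds (stay under 20 N) and keep fingers and gripper off the cassette. Then lay the mallet back on its mat, and leave the things around where they are.

Things in the scene. Friction and masses are not known exactly. Their poses are not given: they have to be found in the camera images.
- slicer_bed: Fixed aluminium bed: 200 x 200 mm plate 10 mm thick (x -95 to 105 mm), origin on the table; x is the way the cassette comes out (forward), y to its left, z up. Two side guides (x -10 to 40 mm); the left one's inner face is at y = 76.2 mm, the right one has a white liner strip whose setting is not measured: the cassette has 2 to 5 mm of play in all, different each time.
- guide_left (a point): Where the left spring plunger presses on the cassette's left rail (bed x 20 mm, y 67 mm, 40 mm above the table); the right one mirrors it. They make the cassette stick: roughly 4 to 13 N on a lug moves that side while the other stays. The dark brackets over the plungers, on the 56 mm high guides, are the highest parts: 74 mm above the table.
- front_stop (a point): Middle of the near face of the front stop bar (bed x 80 mm), 16 mm tall, 160 mm wide; the cassette's front face is to end against it.
- back_block (a point): Middle of the top of the fixed back stop block, 70 mm wide (y), 34 mm long (bed x -80 to -46 mm), top 24 mm above the table. It shields the cassette's low middle (22 mm above the table), so that only the two lugs can be struck from behind; pass over it when changing sides.
- cassette: Loose steel frame with blade grid, about 0.5 kg, 150 mm wide (y), 80 mm long (x); origin mid-underside, 10 mm above the table; x forward like the bed's. Starts near bed x = 0, ends at x = 40 mm. Depending on the play it can go crooked by 0.04 to 0.1 rad, then it binds (one lug 5 to 12 mm ahead of the other): feel for it. After 25 to 30 mm the plungers slip off its raised strips and it moves easily.
- lug_left (a point): Middle of the flat rear end face (20 mm wide, 40 mm high, from 10 to 50 mm above the table) of the cassette's lug on the +y side, 76 mm behind and 60 mm left of the cassette's origin, 26 mm above its underside. Lugs stick out 36 mm behind the frame. Tap it towards the cassette's +x.
- lug_right (a point): The same on the -y side (60 mm right of the origin).
- corner_left (a point): Point on the cassette's front face, 40 mm ahead and 60 mm left of its origin; touches the front stop at bed x = 80 mm.
- corner_right (a point): The same, 60 mm right of the origin.
- mallet: Mallet, 0.28 kg: white nylon block head 90 mm long (its y; both end faces strike), 46 mm wide (x), 50 mm high (z); wooden handle 24 mm wide (y), 22 mm high, along the mallet's -x to 173 mm from the origin. Origin in the centre of the head, 29 mm above the table at the start (head on the 4 mm mat, handle level on a small rest).
- mallet_grip (a point): Point on the handle's axis 42 mm behind the head's centre (19 mm behind the head), where to pinch it across its 24 mm width from above.
- mat: Fixed dark rubber mat 300 x 170 mm, 4 mm thick, origin on the table, spanning x -200 to 100 mm, y -85 to 85 mm about it, with a wooden handle rest 18 mm high overall, 16 x 60 mm, at x = -135 mm. The mallet starts with its head near the mat's origin and its handle along the mat's -x; lay it back likewise.
- bowl: bystander: steel bowl 120 mm across, 55 mm high; origin under its centre
- sauce_bottle: bystander: clear squeeze bottle 56 mm across, 170 mm high; origin under its centre
- spice_jar: bystander: glass jar 52 mm across, 85 mm high; origin under its centre
- forming_ring: bystander: steel ring 90 mm across, 40 mm high; origin under its centre
- pan: bystander: open steel pan 140 x 110 x 65 mm; origin under its centre
- spatula: bystander: spatula with a black handle lying flat, origin under its middle
- board_block: bystander: white plastic block 100 x 70 x 22 mm; origin under its centre
- cup: bystander: steel cup 70 mm across, 70 mm high; origin under its centre
Things that resemble listed ones, but are neither listed nor needed, are in the scene too. What is shaped like the mallet but purple or yellow is not meant.

How it is judged:
By the outcome, as a careful person would: the job done as asked, in the order asked, and still so for the second after the job is handed in, with the robot touching nothing.
It also fails if it takes over 72 s, if anything falls off the work surface, if the arm or the gripper's body presses on something with over 40 N, if the wrist force passes 120 N, or if a joint passes its speed limit or range.

ROBOT

A 7-joint arm with a two-finger parallel gripper is mounted at the origin on the work surface. World frame = base frame: x ahead of the robot, y to its left, z up, the work surface at z = 0. Lengths are in mm, angles in rad, forces in N, time in s.
With the tool pointing down it reaches from about 400 to 875 mm from the base axis. Payload 6.5 kg.
Tool frame: the origin (TCP) lies at the very end of the fingers, on their centre line; the grasp point (between the pads) lies 19 mm behind it; x points along the fingers, z is the direction in which the jaws open and shut, and the axes are right-handed (so a half turn about x gives the same grasp; the last joint's range is limited). The gripper opens to 88 mm and grips with 3 to 60 N. Pads are 18 mm wide; open, the fingers measure 123 mm over their backs; the gripper's body (75 mm by 187 mm) begins 45 mm behind the grasp point.
Start: joints at [-1.184, 0.536, -0.004, 1.538, 0.003, 1.067, -0.071], TCP at [284.359, 584.491, 238.716] pointing down, gripper open.
Joint ranges: [-2.7, 2.7], [-0.37, 2.16], [-1.27, 1.26], [0.24, 2.4], [-1.31, 4.45], [0.19, 1.91], [-2.76, 2.76]. Speed limits (rad/s): [2.39, 2.39, 3.14, 3.14, 3.14, 3.14, 3.14].

INTERFACE

Orientations are given as [roll, pitch, yaw] about the fixed x, y, z axes, in that order (R = Rz(yaw) Ry(pitch) Rx(roll)).
In Python, from workcell import env, read_camera, hand_in gives the robot as it stands.
- The arm moves only by the tool jog_arm, never from a script. Its argument "increments" is one flat list of numbers, 5 for each row, row after row: the opening, from -1 (shut) to 1 (fully open), so that 0 is half open, then the shift along the tool's x, y, z in units of 30 mm (1.0 is 30 mm), then the turn about the tool's x in units of 5 degrees (1.0 is 5 degrees). In form: [gripper, dx, dy, dz, roll, gripper, dx, dy, dz, roll, ...]. A call has 1 to 8 rows; each row is the pose to reach, as a shift and turn from the pose commanded when the call began, along the tool's axes at that moment; what a row does not reach only later rows make up. A row lasts 1/12 s, in which the tool goes at most 41.7 mm and 7.16 degrees, less where a joint would pass 70% of its speed; a pose out of reach is approached as far as the arm can. A call with a gripper value outside its range is refused whole. The fingers move at their own pace and stop on an object; "squeeze" is the grip in N (left out, the last holds). Time passes only in rows, so rows that repeat a pose let the fingers close. It gives the time, the measured TCP pose, the force and the opening at its end, in the units of the state.
- env.get_obs(): the state, without advancing time (a new reading comes with each control period).
- read_camera(name): name is "scene" or "top" or "wrist"; returns a dict with "frame" (384x512x3 uint8, blue, green, red), "fov_y" (degrees; the focal length in pixels is half the picture's height over the tangent of half this angle, whatever the lens; pixels are square), "cx", "cy" (the principal point, pixels), "view" (4x4, takes a point from world to camera coordinates); the wrist camera has in their place "T_tool_cam" (4x4, takes a point from camera to tool coordinates, whose origin is the TCP and whose axes are the tool frame's). Camera axes: x right, y up, looking along -z (the intrinsics and any distortion apply to the point x, -y, -z); pixel columns grow to the right and rows downward; lengths in mm; the calibration is good to about 2 mm. A picture is of the moment at which its call begins: read the wrist's pose just before it. There is no depth.
- hand_in(): hands the job in, once; it reports no verdict.
The state is a dict: "time": time; "q": joint angles; "joint_vel": joint speeds; "joint_efforts": joint torques, N m; "ee_pos": TCP position; "tool_rot": TCP orientation; "contact_force": force on the tool from outside, world axes, zero at the start; "wrist_torque": the same for the moment, N m; "grip_width": opening from 0.0 (shut) to 1.0 (fully open).
Only numpy, scipy, OpenCV 4.12 (cv2) and the standard library are available. Lean on these libraries where they do the work, as an engineer would, in place of code of your own. Each camera call takes 0.05 s, during which the arm holds its last target. There are 200 camera calls.

## Working session

There is one attempt and no reset: what is moved stays moved. The work goes in short steps, Python scripts to look and compute and a tool call to move; the robot and the scene stay as the last step left them, time stands still between calls to the robot, and variables do not carry over. Pictures are saved under pics/ and viewed, about 8 in all and at most 12, crops included, and the job is handed in when it is done.

Besides the shell and the picture viewer there is one more tool, called after ">>>" as name(argument=value, ...), one argument or row to a line, values as JSON. jog_arm: Moves the arm, as the interface text tells. Its arguments: {"type":"object","properties":{"increments":{"type":"array"},"squeeze":{"type":"number"}},"required":["increments"]}

```bash
ls; mkdir -p pics; python3 - <<'E'
from workcell import env, read_camera
import cv2, numpy as np, pickle
d={}
for n in ("scene","top"):
    c=read_camera(n); d[n]=c; cv2.imwrite(f"pics/{n}0.png",cv2.resize(c["frame"],None,fx=1.5,fy=1.5,interpolation=cv2.INTER_CUBIC))
    print(n,{k:v for k,v in c.items() if k!="frame"})
o=env.get_obs(); print(o)
c=read_camera("wrist"); d["wrist"]=c; print({k:v for k,v in c.items() if k!="frame"})
cv2.imwrite("pics/wrist0.png",c["frame"])
pickle.dump(d,open("cams.pkl","wb"))
E
```

```text
pics
scene {'fov_y': 50.277775475586, 'cx': 257.36260665482354, 'cy': 193.81421855088988, 'view': array([[-8.75707063e-02,  9.96144947e-01, -5.15899158e-03,
         6.19099034e+01],
       [-8.66098717e-01, -7.35777712e-02,  4.94428280e-01,
         4.07818655e+02],
       [ 4.92142646e-01,  4.77656297e-02,  8.69203118e-01,
        -1.60553947e+03],
       [ 0.00000000e+00,  0.00000000e+00,  0.00000000e+00,
         1.00000000e+00]])}
top {'fov_y': 47.68267746238078, 'cx': 254.95776602153867, 'cy': 191.36458001984755, 'view': array([[-1.79558536e-02, -9.99765082e-01, -1.21395059e-02,
        -1.02971834e+00],
       [ 9.93408019e-01, -1.92138922e-02,  1.13010329e-01,
        -5.06967765e+02],
       [-1.13217028e-01, -1.00302856e-02,  9.93519651e-01,
        -1.51798215e+03],
       [ 0.00000000e+00,  0.00000000e+00,  0.00000000e+00,
         1.00000000e+00]])}
{'time': 0.1, 'q': array([-1.18423977,  0.53707377, -0.00442972,  1.53876408,  0.00257722,
        1.06731311, -0.07116455]), 'joint_vel': array([-0.00031314, -0.00351736,  0.00170609, -0.0024043 ,  0.00070022,
       -0.0016
[... 193 characters left out ...]
.10768169, 584.00398669, 237.94154509]), 'tool_rot': array([-3.07743466,  1.56924371, -1.95930641]), 'contact_force': array([-0.85149539, -0.57356663,  0.30703474]), 'wrist_torque': array([ 0.01629266,  0.05390652, -0.02156732]), 'grip_width': 1.0011494948102786}
{'fov_y': 60.26632499539438, 'cx': 259.76623857077277, 'cy': 188.42411941187436, 'T_tool_cam': array([[-5.21215208e-04,  2.91100331e-01, -9.56692388e-01,
        -1.45968587e+02],
       [-9.21485770e-04,  9.56691972e-01,  2.91100707e-01,
         7.48548229e+01],
       [ 9.99999440e-01,  1.03330454e-03, -2.30397593e-04,
         8.56349809e-01],
       [ 0.00000000e+00,  0.00000000e+00,  0.00000000e+00,
         1.00000000e+00]])}
```

View pics/top0.png

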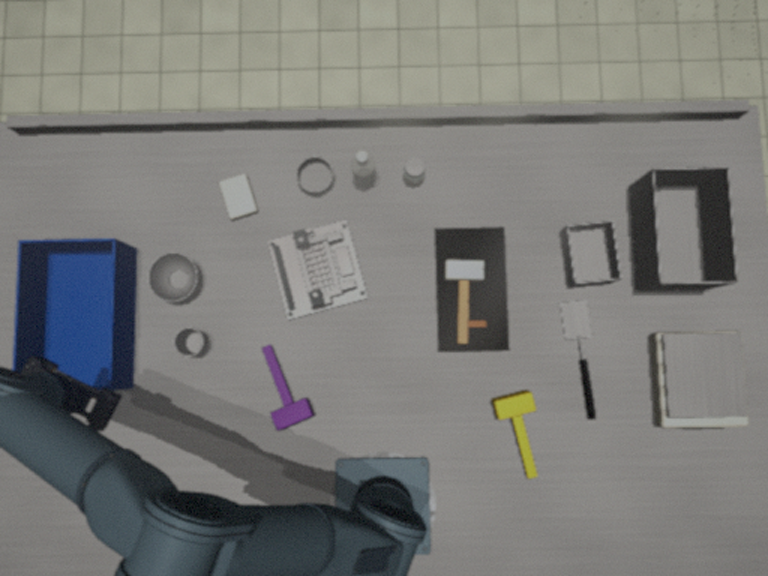

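View pics/scene0.png

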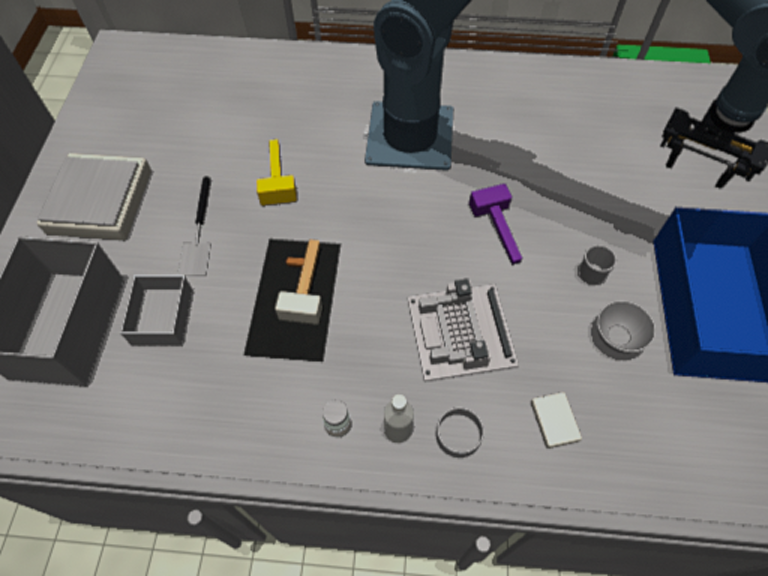

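The two views show three mallet shapes: white-headed with a wooden handle on the dark mat (top view, 465,270), purple (290,410) and yellow (515,405). I choose the white one on the mat. The bed is at (318,270) in the top view, with its stop bar at left (285,275), so forward is roughly world +y. Next I'll check both in a close crop.

```bash
cat > h.py <<'E'
import numpy as np, cv2
from scipy.spatial.transform import Rotation as R
from workcell import env, read_camera
def ray(c,u,v,T=None):
    h=c["frame"].shape[0]; f=h/2/np.tan(np.radians(c["fov_y"]/2))
    d=np.array([(u-c["cx"])/f,-(v-c["cy"])/f,-1.])
    M=np.linalg.inv(c["view"]) if T is None else T
    return M[:3,3],M[:3,:3]@d
def pt(c,u,v,z,T=None):
    o,d=ray(c,u,v,T); return (o+d*(z-o[2])/d[2])[:2]
def px(c,p,T=None):
    h=c["frame"].shape[0]; f=h/2/np.tan(np.radians(c["fov_y"]/2))
    M=c["view"] if T is None else np.linalg.inv(T)
    q=M[:3,:3]@np.array(p,float)+M[:3,3]
    return c["cx"]+f*q[0]/-q[2], c["cy"]-f*q[1]/-q[2]
def tool(o):
    T=np.eye(4); T[:3,:3]=R.from_euler("xyz",o["tool_rot"]).as_matrix(); T[:3,3]=o["ee_pos"]; return T
def wrist():
    o=env.get_obs(); c=read_camera("wrist"); return o,c,tool(o)@c["T_tool_cam"]
E
python3 - <<'E'
import pickle,cv2,numpy as np
from h import *
d=pickle.load(open("cams.pkl","rb"));f=d["top"]["frame"]
a=cv2.resize(f[140:220,170:250],None,fx=5,fy=5,interpolation=cv2.INTER_CUBIC)
b=cv2.resize(f[155:235,280:360],None,fx=5,fy=5,interpolation=cv2.INTER_CUBIC)
cv2.imwrite("pics/crop.png",np.hstack([a,b]))
o=env.get_obs();print(np.round(tool(o),3))
E
```

```text
[[-0.00000e+00 -8.99000e-01  4.37000e-01  2.84173e+02]
 [-1.00000e-03  4.37000e-01  8.99000e-01  5.84088e+02]
 [-1.00000e+00 -0.00000e+00 -1.00000e-03  2.38062e+02]
 [ 0.00000e+00  0.00000e+00  0.00000e+00  1.00000e+00]]
```

View pics/crop.png

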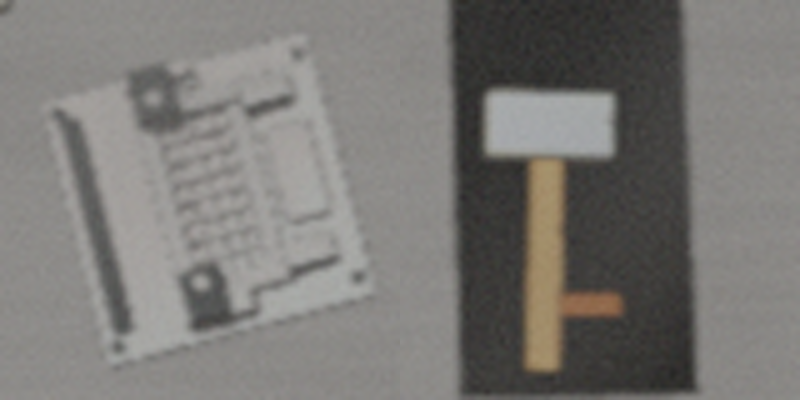

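The crop confirms the mallet: a white head at crop (550,124) and a wooden handle running straight down to (543,370), lying on the mat. The bed plate's corners are at (45,100), (303,38), (375,295) and (115,365). The stop bar is on the left and the lugs are on the right at (270,105) and (310,265).

```bash
python3 - <<'E'
import pickle
from h import *
c=pickle.load(open("cams.pkl","rb"))["top"]
A=lambda u,v,z:pt(c,170+u/5,140+v/5,z)
B=lambda u,v,z:pt(c,280+(u-400)/5,155+v/5,z)
P=np.array([A(*p,10) for p in [(45,100),(303,38),(375,295),(115,365)]]);print(P.round(1))
fwd=P[0]-P[1]+P[3]-P[2]; print("bed yaw",np.arctan2(fwd[1],fwd[0]));yb=np.arctan2(fwd[1],fwd[0])
print("plate ctr",P.mean(0),"bed origin",P.mean(0)-5*np.array([np.cos(yb),np.sin(yb)]))
H=np.array([B(*p,54) for p in [(485,90),(615,93),(615,158),(485,155)]]);print("head",H.mean(0),H.round(1))
print("handle",B(545,165,40),B(543,368,40))
print("mat",B(450,0,4),B(683,0,4),B(462,393,4),B(695,390,4))
E
```

```text
[[629.3 264.2]
 [671.4  75.7]
 [482.   26. ]
 [435.2 213.5]]
bed yaw 1.803217872609935
plate ctr [554.45461025 144.83236038] bed origin [555.60628341 139.96680296]
head [ 541.09616184 -204.44243949] [[ 566.1 -159.6]
 [ 562.1 -250.7]
 [ 516.2 -249.1]
 [ 520.  -158.3]]
handle [ 513.84261513 -201.64590412] [ 371.01263347 -195.67808257]
mat [ 640.71358818 -140.46452639] [ 637.25697265 -310.06534653] [ 355.19287695 -141.30763949] [ 354.30691193 -307.53705005]
```

>>> jog_arm(
  increments=[1,0,-7.2,-8.2,0,1,0,-7.2,-8.2,0,1,0,-7.2,-8.2,0,1,0,-7.2,-8.2,0,1,0,-7.2,-8.2,0,1,0,-7.2,-8.2,0,1,0,-7.2,-8.2,0,1,0,-7.2,-8.2,0],
  squeeze=50,
)

```text
time: 0.82
ee_pos: [371.2, 265.8, 238.6]
tool_rot: [-2.926, 1.57, -1.809]
contact_force: [1.1, 0.0, -0.3]
grip_width: 1.002
```

>>> jog_arm(
  increments=[1,0,-7.2,-8.2,0,1,0,-7.2,-8.2,0,1,0,-7.2,-8.2,0,1,0,-7.2,-8.2,0,1,0,-7.2,-8.2,0,1,0,-7.2,-8.2,0,1,0,-7.2,-8.2,0,1,0,-7.2,-8.2,0],
)

```text
time: 1.48
ee_pos: [457.7, -49.9, 238.9]
tool_rot: [-1.668, 1.57, -0.551]
contact_force: [0.3, 0.4, -0.3]
grip_width: 0.998
```

>>> jog_arm(
  increments=[1,0.7,-0.9,-1.0,-1.2,1,1.4,-1.8,-2.0,-2.4,1,2.1,-2.7,-3.0,-3.6,1,2.7,-3.2,-3.6,-4.7,1,3.0,-3.5,-4.0,-4.7,1,3.0,-3.5,-4.0,-4.7],
)

```text
time: 1.98
ee_pos: [497.6, -206.2, 145.9]
tool_rot: [2.131, 1.566, -2.63]
contact_force: [0.2, 0.2, -0.1]
grip_width: 1.0
```

```bash
python3 - <<'E'
from h import *
o,c,T=wrist(); print(np.round(tool(o),3))
import pickle; pickle.dump((o,c,T),open("w1.pkl","wb"))
f=cv2.resize(c["frame"],None,fx=1.5,fy=1.5); 
for p in [(541,-204.4,54),(371,-195.7,40),(501,-202.7,40)]:
    u,v=px(c,p,T); print(u*1.5,v*1.5)
cv2.imwrite("pics/w1.png",f)
E
```

```text
[[-4.00000e-03 -9.99000e-01  4.90000e-02  4.97637e+02]
 [-2.00000e-03  4.90000e-02  9.99000e-01 -2.06219e+02]
 [-1.00000e+00  4.00000e-03 -2.00000e-03  1.45897e+02]
 [ 0.00000e+00  0.00000e+00  0.00000e+00  1.00000e+00]]
396.3132399919085 365.5642966005318
397.8726553382804 12.226735579401975
395.7553662546172 285.2434805727594
```

View pics/w1.png

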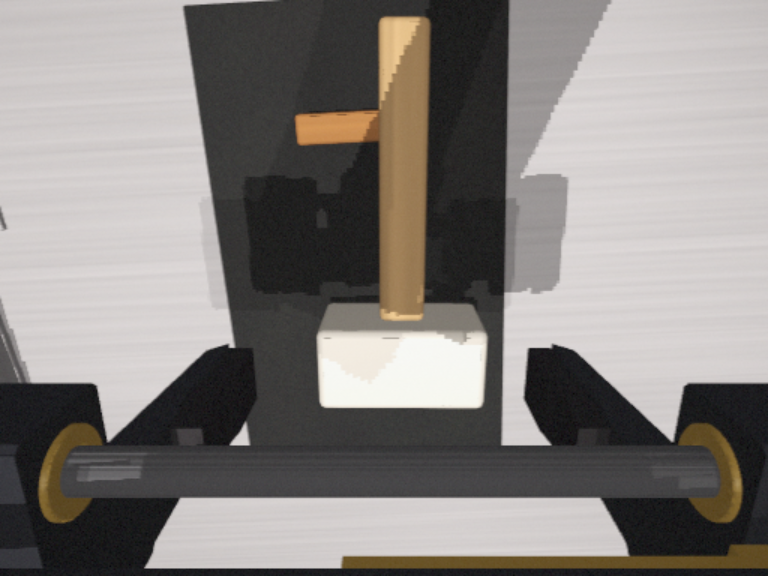

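The wrist picture shows the white head's top face centred at (402,371) and the handle axis running from (404,18) to (402,310), parallel to the fingers.

```bash
python3 - <<'E'
from h import *
import pickle
o,c,T=pickle.load(open("w1.pkl","rb"))
W=lambda u,v,z:pt(c,u/1.5,v/1.5,z,T)
h=W(402,371,54);e=W(404,17,38);m=W(402.5,300,40)
print(h,e,m,"yaw",np.arctan2(*(h-e)[::-1]),"mat",W(185,6,4),W(508,6,4),W(503,440,4),W(249,440,4), "rest",W(297,130,18))
g=h-40*(h-e)/np.linalg.norm(h-e); t=tool(o); print("grip",g,"shift tool yz",(t[:3,:3].T@np.array([*g-t[:2,3],10-t[2,3]]))/30, "toolz ang",np.arctan2(t[1,2],t[0,2])-np.pi/2)
E
```

```text
[ 544.30784485 -201.53845019] [ 372.69457328 -192.92287443] [ 509.44467184 -199.47144312] yaw -0.05016132154516601 mat [ 354.99773535 -305.22839326] [ 363.44265232 -137.62284615] [ 623.8669581 -136.1298131] [ 615.5949557  -306.18827935] rest [ 419.4858195  -250.92742079]
grip [ 504.35815746 -199.53283865] shift tool yz [ 4.52848232 -0.2300835   0.24438714] toolz ang -0.048996775342692755
```

>>> jog_arm(
  increments=[1,1.2,-0.23,0.24,0,1,2.4,-0.23,0.24,0,1,3.4,-0.23,0.24,0,1,4.2,-0.23,0.24,0,1,4.5,-0.23,0.24,0,1,4.5,-0.23,0.24,0,1,4.5,-0.23,0.24,0],
  squeeze=58,
)

```text
time: 2.62
ee_pos: [507.4, -193.2, 14.7]
tool_rot: [-1.342, 1.57, 0.187]
contact_force: [0.4, -0.3, 0.2]
grip_width: 0.998
```

>>> jog_arm(
  increments=[-1,0,0,0,0,-1,0,0,0,0,-1,0,0,0,0,-1,0,0,0,0,-1,0,0,0,0,-1,0,0,0,0,-1,0,0,0,0,-1,0,0,0,0],
)

```text
time: 3.28
ee_pos: [506.7, -194.0, 13.7]
tool_rot: [-3.14, 1.571, -1.612]
contact_force: [0.1, -2.7, -0.3]
grip_width: 0.422
```

>>> jog_arm(
  increments=[-1,0,0,0,0,-1,0,0,0,0,-1,0,0,0,0,-1,0,0,0,0,-1,0,0,0,0,-1,0,0,0,0],
)

```text
time: 3.78
ee_pos: [506.7, -194.1, 13.7]
tool_rot: [-3.013, 1.571, -1.485]
contact_force: [-0.0, -1.7, -0.7]
grip_width: 0.265
```

```bash
python3 - <<'E'
from h import *
o=env.get_obs(); print(o["ee_pos"],o["contact_force"],o["grip_width"]); print(tool(o).round(3))
E
```

```text
[ 506.68219493 -194.12932039   13.74377284] [-0.02607031 -1.66738615 -0.6733111 ] 0.26542825286663363
[[ 0.00000e+00 -9.99000e-01  4.30000e-02  5.06682e+02]
 [-0.00000e+00  4.30000e-02  9.99000e-01 -1.94129e+02]
 [-1.00000e+00 -0.00000e+00 -0.00000e+00  1.37440e+01]
 [ 0.00000e+00  0.00000e+00  0.00000e+00  1.00000e+00]]
```

>>> jog_arm(
  increments=[-1,-0.5,0,0,0,-1,-1.5,0,0,0,-1,-2.5,0.1,0.6,-0.4,-1,-3.0,0.2,1.7,-1.0,-1,-3.0,0.3,2.8,-1.8,-1,-3.0,0.4,3.9,-2.4,-1,-3.0,0.47,4.9,-3.15,-1,-3.0,0.47,5.4,-3.15],
)

```text
time: 4.45
ee_pos: [498.3, -26.1, 103.4]
tool_rot: [0.354, 1.567, 2.165]
contact_force: [-0.1, -0.7, -3.5]
grip_width: 0.268
```

>>> jog_arm(
  increments=[-1,0,0.1,0.2,0,-1,0,0.1,0.2,0,-1,0,0.1,0.2,0],
)

```text
time: 4.7
ee_pos: [494.6, -27.1, 103.5]
tool_rot: [1.828, 1.57, -2.653]
contact_force: [-0.3, -0.7, -2.4]
grip_width: 0.272
```

```bash
python3 - <<'E'
from h import *
o,c,T=wrist(); print(np.round(tool(o),3),o["contact_force"],o["grip_width"])
import pickle; pickle.dump((o,c,T),open("w2.pkl","wb"))
cv2.imwrite("pics/w2.png",cv2.resize(c["frame"],None,fx=1.5,fy=1.5))
E
```

```text
[[-1.00000e-03 -9.73000e-01 -2.30000e-01  4.94555e+02]
 [-1.00000e-03 -2.30000e-01  9.73000e-01 -2.70530e+01]
 [-1.00000e+00  1.00000e-03 -0.00000e+00  1.03487e+02]
 [ 0.00000e+00  0.00000e+00  0.00000e+00  1.00000e+00]] [-0.31201416 -0.72325363 -2.38247342] 0.27218919309935286
```

View pics/w2.png

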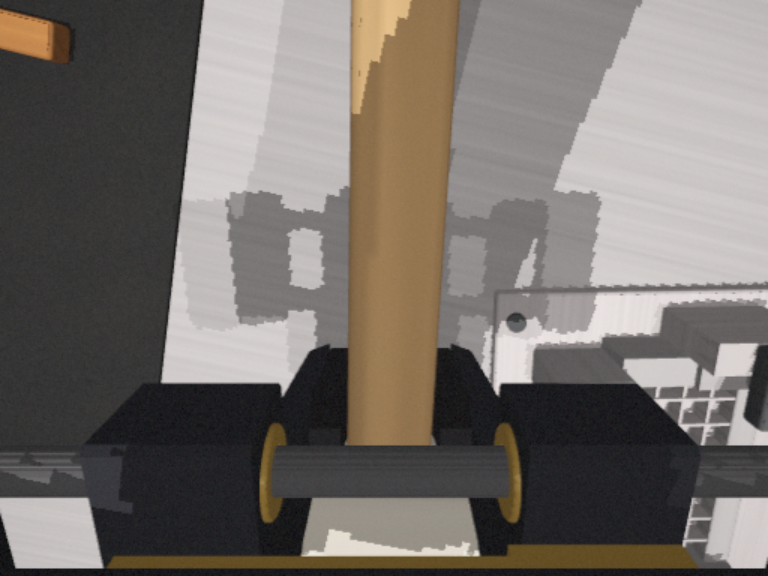

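The wrist picture shows the handle held straight between the fingers. The bed plate's left rear corner is at (498,289), its left edge runs to (765,284), and the left lug's rear corner is near (534,348).

```bash
python3 - <<'E'
from h import *
import pickle
o,c,T=pickle.load(open("w2.pkl","rb"))
W=lambda u,v,z:pt(c,u/1.5,v/1.5,z,T)
a=W(498,290,10);b=W(765,285,10);d=W(497,380,10)
print(a,b,"yaw edge",np.arctan2(*(b-a)[::-1]),"rear edge yaw",np.arctan2(*(a-d)[::-1])-np.pi/2)
for yb in (1.80,1.81):
    X=np.array([np.cos(yb),np.sin(yb)]);Y=np.array([-X[1],X[0]])
    O=a+95*X-100*Y; print("origin",O)
    L=W(534,348,50); print("lug corner in bed",(L-O)@X,(L-O)@Y)
E
```

```text
[484.17860363  27.35054323] [450.77994353 157.91458153] yaw edge 1.8212290451356676 rear edge yaw -4.428844242238032
origin [559.97916772 142.58627763]
lug corner in bed -86.70089827150012 86.14616876309387
origin [558.82303958 143.3385089 ]
lug corner in bed -86.83984922653734 86.06387181477503
```

```bash
python3 - <<'E'
from h import *
import pickle
o,c,T=pickle.load(open("w2.pkl","rb")); t=pickle.load(open("cams.pkl","rb"))["top"]
O=np.array([557.5,141.5]);yb=1.805
X=np.array([np.cos(yb),np.sin(yb)]);Y=np.array([-X[1],X[0]])
for n,p in {"lugL tl":(-76,70,50),"lugL tr":(-76,50,50),"lugL base":(-76,70,10),"lug fwd":(-40,70,50),"guide near rear top":(-10,76,56),"plate":(-95,100,10),"lugR":(-76,-60,50)}.items():
    q=[*(O+p[0]*X+p[1]*Y),p[2]]; u,v=px(c,q,T); ut,vt=px(t,q); print(n,round(u*1.5),round(v*1.5),"| crop",round((ut-170)*5),round((vt-140)*5))
E
```

```text
lugL tl 553 377 | crop 336 255
lugL tr 549 416 | crop 329 227
lugL base 529 341 | crop 339 261
lug fwd 634 376 | crop 287 268
guide near rear top 712 370 | crop 247 286
plate 496 286 | crop 375 295
lugR 530 601 | crop 292 79
```

>>> jog_arm(
  increments=[-1,0.7,-0.1,0.1,0,-1,1.5,-0.28,0.12,0,-1,2.1,-0.28,0.12,0,-1,2.2,-0.28,0.12,0,-1,2.2,-0.28,0.3,0,-1,2.2,-0.28,0.4,0,-1,2.2,-0.28,0.5,0,-1,2.2,-0.28,0.5,0],
)

```text
time: 5.42
ee_pos: [500.5, -8.9, 38.7]
tool_rot: [-1.502, 1.569, 0.302]
contact_force: [-0.4, -0.6, -2.4]
grip_width: 0.266
```

>>> jog_arm(
  increments=[-1,0,0,0.05,0,-1,0,0,0.1,0,-1,0,0,0.15,0,-1,0,0,0.2,0,-1,0,0,0.2,0],
)

```text
time: 5.83
ee_pos: [498.5, -3.5, 37.8]
tool_rot: [-0.601, 1.571, 1.203]
contact_force: [0.3, 0.3, -2.3]
grip_width: 0.268
```

>>> jog_arm(
  increments=[-1,0,0,0.04,0,-1,0,0,0.08,0,-1,0,0,0.12,0,-1,0,0,0.16,0,-1,0,0,0.2,0,-1,0,0,0.2,0],
)

```text
time: 6.33
ee_pos: [497.1, 2.3, 37.7]
tool_rot: [0.378, 1.571, 2.182]
contact_force: [0.4, 0.4, -2.8]
grip_width: 0.262
```

>>> jog_arm(
  increments=[-1,0,0,0.03,0,-1,0,0,0.06,0,-1,0,0,0.06,0],
)

```text
time: 6.58
ee_pos: [496.7, 3.9, 37.7]
tool_rot: [0.332, 1.571, 2.136]
contact_force: [-0.7, 0.7, -3.1]
grip_width: 0.261
```

>>> jog_arm(
  increments=[-1,0,0,0.03,0,-1,0,0,0.06,0,-1,0,0,0.06,0],
)

```text
time: 6.83
ee_pos: [496.5, 4.7, 37.8]
tool_rot: [-3.009, 1.57, -1.206]
contact_force: [-0.0, -3.3, -3.3]
grip_width: 0.27
```

>>> jog_arm(
  increments=[-1,0,0,0.03,0,-1,0,0,0.06,0,-1,0,0,0.06,0],
)

```text
time: 7.08
ee_pos: [496.2, 4.9, 37.8]
tool_rot: [-3.039, 1.568, -1.239]
contact_force: [0.8, -8.0, -2.7]
grip_width: 0.263
```

>>> jog_arm(
  increments=[-1,0,0,0.03,0,-1,0,0,0.06,0,-1,0,0,0.06,0],
)

```text
time: 7.33
ee_pos: [495.6, 5.8, 37.8]
tool_rot: [3.038, 1.568, -1.445]
contact_force: [-0.1, -9.5, -1.7]
grip_width: 0.265
```

>>> jog_arm(
  increments=[-1,0,0,0.03,0,-1,0,0,0.05,0,-1,0,0,0.05,0],
)

```text
time: 7.58
ee_pos: [495.0, 6.9, 37.8]
tool_rot: [2.886, 1.567, -1.598]
contact_force: [-0.5, -10.5, -0.5]
grip_width: 0.267
```

>>> jog_arm(
  increments=[-1,-0.1,0,-0.4,0,-1,-0.3,-0.8,-0.6,0,-1,-0.3,-2.1,-0.6,0,-1,-0.3,-3.3,-0.6,0,-1,-0.2,-4.0,-0.6,0,-1,0,-4.0,-0.5,0,-1,0,-4.0,-0.4,0,-1,0,-4.0,-0.3,0],
)

```text
time: 8.25
ee_pos: [612.2, 29.3, 36.9]
tool_rot: [1.318, 1.568, 3.121]
contact_force: [-1.0, -0.3, -2.7]
grip_width: 0.269
```

>>> jog_arm(
  increments=[-1,0,0,0.03,0,-1,0,0,0.06,0,-1,0,0,0.1,0,-1,0,0,0.1,0],
)

```text
time: 8.58
ee_pos: [613.0, 32.3, 38.0]
tool_rot: [0.009, 1.571, 1.812]
contact_force: [-0.2, 0.2, -1.8]
grip_width: 0.266
```

>>> jog_arm(
  increments=[-1,0,0,0.03,0,-1,0,0,0.06,0,-1,0,0,0.06,0],
)

```text
time: 8.83
ee_pos: [612.9, 34.1, 37.8]
tool_rot: [-0.71, 1.571, 1.093]
contact_force: [-0.9, 1.2, -2.4]
grip_width: 0.269
```

>>> jog_arm(
  increments=[-1,0,0,0.03,0,-1,0,0,0.06,0,-1,0,0,0.06,0],
)

```text
time: 9.08
ee_pos: [612.6, 35.2, 37.8]
tool_rot: [-3.089, 1.57, -1.286]
contact_force: [-0.3, -0.7, -2.4]
grip_width: 0.268
```

>>> jog_arm(
  increments=[-1,0,0,0.03,0,-1,0,0,0.06,0,-1,0,0,0.06,0],
)

```text
time: 9.33
ee_pos: [612.4, 35.4, 37.9]
tool_rot: [-3.052, 1.568, -1.25]
contact_force: [0.2, -6.2, -1.6]
grip_width: 0.267
```

>>> jog_arm(
  increments=[-1,0,0,0.03,0,-1,0,0,0.06,0,-1,0,0,0.06,0],
)

```text
time: 9.58
ee_pos: [612.4, 35.9, 38.0]
tool_rot: [-2.968, 1.567, -1.168]
contact_force: [1.5, -7.8, -2.6]
grip_width: 0.267
```

>>> jog_arm(
  increments=[-1,0,0,0.03,0,-1,0,0,0.06,0,-1,0,0,0.06,0],
)

```text
time: 9.83
ee_pos: [612.7, 37.5, 38.1]
tool_rot: [-2.655, 1.566, -0.855]
contact_force: [2.6, -8.6, -4.7]
grip_width: 0.266
```

>>> jog_arm(
  increments=[-1,0,0,0.03,0,-1,0,0,0.06,0,-1,0,0,0.09,0,-1,0,0,0.12,0,-1,0,0,0.12,0],
)

```text
time: 10.25
ee_pos: [612.8, 41.3, 38.3]
tool_rot: [-2.367, 1.565, -0.567]
contact_force: [5.1, -7.2, -4.9]
grip_width: 0.269
```

>>> jog_arm(
  increments=[-1,-0.1,0,-0.4,0,-1,-0.3,0.8,-0.7,0,-1,-0.3,2.1,-0.7,0,-1,-0.3,3.3,-0.7,0,-1,-0.2,4.0,-0.6,0,-1,0,4.0,-0.45,0,-1,0,4.0,-0.37,0,-1,0,4.0,-0.37,0],
)

```text
time: 10.92
ee_pos: [497.3, 7.3, 37.9]
tool_rot: [-1.019, 1.569, 0.786]
contact_force: [0.0, 0.7, -2.6]
grip_width: 0.27
```

>>> jog_arm(
  increments=[-1,0,0,0.05,0,-1,0,0,0.1,0,-1,0,0,0.15,0,-1,0,0,0.2,0,-1,0,0,0.24,0,-1,0,0,0.24,0],
)

```text
time: 11.42
ee_pos: [496.0, 10.2, 38.2]
tool_rot: [-2.702, 1.567, -0.902]
contact_force: [1.3, -7.2, -1.2]
grip_width: 0.263
```

>>> jog_arm(
  increments=[-1,0,0,0.05,0,-1,0,0,0.1,0,-1,0,0,0.15,0,-1,0,0,0.19,0,-1,0,0,0.19,0],
)

```text
time: 11.83
ee_pos: [493.8, 14.4, 38.1]
tool_rot: [3.056, 1.567, -1.428]
contact_force: [-0.6, -11.4, 0.8]
grip_width: 0.26
```

>>> jog_arm(
  increments=[-1,-0.1,0,-0.35,0,-1,-0.3,-0.8,-0.6,0,-1,-0.3,-2.1,-0.6,0,-1,-0.3,-3.3,-0.6,0,-1,-0.2,-4.0,-0.5,0,-1,0,-4.0,-0.35,0,-1,0,-4.0,-0.22,0,-1,0,-4.0,-0.22,0],
)

```text
time: 12.5
ee_pos: [609.9, 40.9, 36.9]
tool_rot: [1.129, 1.568, 2.934]
contact_force: [-0.7, 0.4, -3.2]
grip_width: 0.27
```

>>> jog_arm(
  increments=[-1,0,0,0.05,0,-1,0,0,0.1,0,-1,0,0,0.15,0,-1,0,0,0.2,0,-1,0,0,0.2,0],
)

```text
time: 12.92
ee_pos: [609.9, 42.4, 38.1]
tool_rot: [2.976, 1.568, -1.507]
contact_force: [-0.4, -5.8, -2.4]
grip_width: 0.265
```

>>> jog_arm(
  increments=[-1,0,0,0.05,0,-1,0,0,0.1,0,-1,0,0,0.14,0,-1,0,0,0.18,0,-1,0,0,0.18,0],
)

```text
time: 13.33
ee_pos: [610.6, 47.5, 38.4]
tool_rot: [-2.461, 1.566, -0.661]
contact_force: [4.4, -6.1, -6.0]
grip_width: 0.267
```

>>> jog_arm(
  increments=[-1,-0.1,0,-0.4,0,-1,-0.3,0.8,-0.7,0,-1,-0.3,2.1,-0.7,0,-1,-0.3,3.3,-0.7,0,-1,-0.2,4.0,-0.6,0,-1,0,4.0,-0.4,0,-1,0,4.0,-0.33,0,-1,0,4.0,-0.33,0],
)

```text
time: 14.0
ee_pos: [495.5, 14.6, 38.1]
tool_rot: [-1.246, 1.569, 0.558]
contact_force: [1.0, -0.1, -3.0]
grip_width: 0.266
```

>>> jog_arm(
  increments=[-1,0,0,0.05,0,-1,0,0,0.1,0,-1,0,0,0.16,0,-1,0,0,0.22,0,-1,0,0,0.22,0],
)

```text
time: 14.42
ee_pos: [494.5, 17.1, 38.2]
tool_rot: [-2.698, 1.567, -0.898]
contact_force: [0.9, -8.6, -0.3]
grip_width: 0.266
```

>>> jog_arm(
  increments=[-1,0,0,0.05,0,-1,0,0,0.1,0,-1,0,0,0.15,0,-1,0,0,0.19,0,-1,0,0,0.19,0],
)

```text
time: 14.83
ee_pos: [492.4, 21.2, 38.1]
tool_rot: [3.123, 1.566, -1.362]
contact_force: [-0.9, -11.5, 2.5]
grip_width: 0.265
```

>>> jog_arm(
  increments=[-1,-0.1,0,-0.35,0,-1,-0.3,-0.8,-0.6,0,-1,-0.3,-2.1,-0.6,0,-1,-0.3,-3.3,-0.6,0,-1,-0.2,-4.0,-0.5,0,-1,0,-4.0,-0.35,0,-1,0,-4.0,-0.24,0,-1,0,-4.0,-0.24,0],
)

```text
time: 15.5
ee_pos: [608.5, 47.1, 37.0]
tool_rot: [1.18, 1.568, 2.984]
contact_force: [-0.3, -0.1, -3.5]
grip_width: 0.265
```

>>> jog_arm(
  increments=[-1,0,0,0.05,0,-1,0,0,0.1,0,-1,0,0,0.15,0,-1,0,0,0.2,0,-1,0,0,0.2,0],
)

```text
time: 15.92
ee_pos: [608.5, 48.7, 38.1]
tool_rot: [3.008, 1.567, -1.475]
contact_force: [-0.1, -6.5, -2.5]
grip_width: 0.264
```

>>> jog_arm(
  increments=[-1,0,0,0.05,0,-1,0,0,0.1,0,-1,0,0,0.14,0,-1,0,0,0.18,0,-1,0,0,0.18,0],
)

```text
time: 16.33
ee_pos: [609.1, 54.0, 38.4]
tool_rot: [-2.458, 1.566, -0.658]
contact_force: [4.3, -6.2, -5.0]
grip_width: 0.265
```

```bash
python3 - <<'E'
from h import *
c=read_camera("scene"); import pickle; pickle.dump(c,open("s3.pkl","wb"))
f=c["frame"][155:275,250:370]
d=read_camera("top"); g=d["frame"][130:250,160:280]
cv2.imwrite("pics/s3.png",np.hstack([cv2.resize(x,(400,400),interpolation=cv2.INTER_CUBIC) for x in (f,g)]))
E
```

```text
(no output)
```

View pics/s3.png

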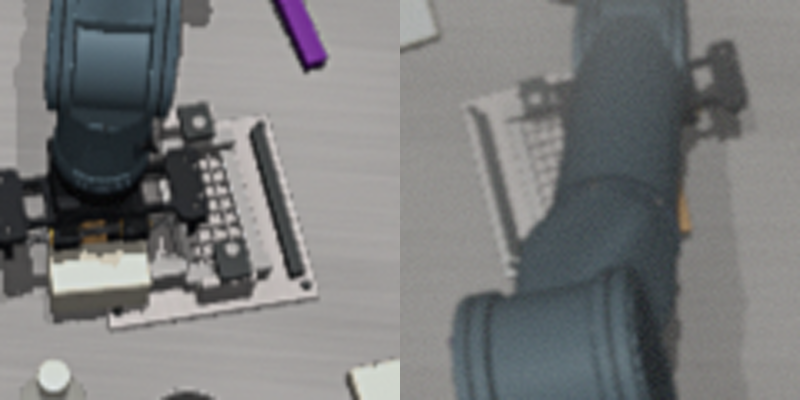

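The picture shows the mallet head at the right lug (left panel, 100,270) and the cassette grid already closer to the stop bar (280,200).

>>> jog_arm(
  increments=[-1,-0.1,0,-0.4,0,-1,-0.3,0.8,-0.7,0,-1,-0.3,2.1,-0.7,0,-1,-0.3,3.3,-0.7,0,-1,-0.2,4.0,-0.6,0,-1,0,4.0,-0.4,0,-1,0,4.0,-0.32,0,-1,0,4.0,-0.32,0],
)

```text
time: 17.1
ee_pos: [493.9, 21.4, 38.1]
tool_rot: [-1.224, 1.569, 0.58]
contact_force: [-0.0, -0.8, -3.4]
grip_width: 0.268
```

>>> jog_arm(
  increments=[-1,0,0,0.05,0,-1,0,0,0.1,0,-1,0,0,0.16,0,-1,0,0,0.22,0,-1,0,0,0.22,0],
)

```text
time: 17.52
ee_pos: [492.9, 23.8, 38.2]
tool_rot: [-2.685, 1.567, -0.885]
contact_force: [-0.2, -8.8, -0.3]
grip_width: 0.266
```

>>> jog_arm(
  increments=[-1,0,0,0.05,0,-1,0,0,0.1,0,-1,0,0,0.15,0,-1,0,0,0.18,0,-1,0,0,0.18,0],
)

```text
time: 17.93
ee_pos: [490.9, 27.1, 38.1]
tool_rot: [3.114, 1.566, -1.371]
contact_force: [-0.5, -14.3, 2.3]
grip_width: 0.264
```

>>> jog_arm(
  increments=[-1,-0.1,0,-0.35,0,-1,-0.3,-0.8,-0.6,0,-1,-0.3,-2.1,-0.6,0,-1,-0.3,-3.3,-0.6,0,-1,-0.2,-4.0,-0.5,0,-1,0,-4.0,-0.35,0,-1,0,-4.0,-0.26,0,-1,0,-4.0,-0.26,0],
)

```text
time: 18.6
ee_pos: [607.2, 52.9, 37.0]
tool_rot: [1.217, 1.568, 3.021]
contact_force: [0.2, 0.4, -3.3]
grip_width: 0.266
```

>>> jog_arm(
  increments=[-1,0,0,0.05,0,-1,0,0,0.1,0,-1,0,0,0.15,0,-1,0,0,0.18,0,-1,0,0,0.18,0],
)

```text
time: 19.02
ee_pos: [607.0, 54.4, 38.0]
tool_rot: [2.802, 1.568, -1.68]
contact_force: [-0.9, -5.6, -2.5]
grip_width: 0.267
```

>>> jog_arm(
  increments=[-1,0,0,0.04,0,-1,0,0,0.08,0,-1,0,0,0.12,0,-1,0,0,0.15,0,-1,0,0,0.15,0],
)

```text
time: 19.43
ee_pos: [607.5, 57.8, 38.3]
tool_rot: [-2.728, 1.566, -0.928]
contact_force: [2.8, -7.2, -4.2]
grip_width: 0.266
```

>>> jog_arm(
  increments=[-1,0,0,0.03,0,-1,0,0,0.06,0,-1,0,0,0.07,0,-1,0,0,0.07,0],
)

```text
time: 19.77
ee_pos: [607.5, 60.3, 38.4]
tool_rot: [-2.501, 1.566, -0.701]
contact_force: [4.4, -6.5, -5.0]
grip_width: 0.267
```

>>> jog_arm(
  increments=[-1,-0.1,0,-0.4,0,-1,-0.3,0.8,-0.6,0,-1,-0.3,2.1,-0.6,0,-1,-0.3,3.3,-0.6,0,-1,-0.2,4.0,-0.5,0,-1,0,4.0,-0.35,0,-1,0,4.0,-0.3,0,-1,0,4.0,-0.3,0],
)

```text
time: 20.43
ee_pos: [491.9, 27.6, 38.0]
tool_rot: [-1.486, 1.57, 0.317]
contact_force: [0.5, -0.2, -2.6]
grip_width: 0.268
```

>>> jog_arm(
  increments=[-1,0,0,0.05,0,-1,0,0,0.1,0,-1,0,0,0.16,0,-1,0,0,0.22,0,-1,0,0,0.22,0],
)

```text
time: 20.85
ee_pos: [490.6, 30.9, 38.1]
tool_rot: [-3.123, 1.568, -1.323]
contact_force: [-1.6, -9.1, 0.3]
grip_width: 0.266
```

>>> jog_arm(
  increments=[-1,0,0,0.03,0,-1,0,0,0.06,0,-1,0,0,0.1,0,-1,0,0,0.1,0],
)

```text
time: 21.18
ee_pos: [489.2, 32.7, 38.0]
tool_rot: [2.724, 1.567, -1.76]
contact_force: [-3.6, -12.3, 2.5]
grip_width: 0.267
```

>>> jog_arm(
  increments=[-1,-0.1,0,-0.35,0,-1,-0.3,-0.8,-0.6,0,-1,-0.3,-2.1,-0.6,0,-1,-0.3,-3.3,-0.6,0,-1,-0.2,-4.0,-0.5,0,-1,0,-4.0,-0.35,0,-1,0,-4.0,-0.22,0,-1,0,-4.0,-0.22,0],
)

```text
time: 21.85
ee_pos: [606.2, 59.1, 37.1]
tool_rot: [0.992, 1.569, 2.797]
contact_force: [-1.0, 0.6, -2.9]
grip_width: 0.265
```

>>> jog_arm(
  increments=[-1,0,0,0.05,0,-1,0,0,0.1,0,-1,0,0,0.15,0,-1,0,0,0.18,0,-1,0,0,0.18,0],
)

```text
time: 22.27
ee_pos: [605.8, 61.1, 38.0]
tool_rot: [2.892, 1.569, -1.59]
contact_force: [-0.6, -3.9, -0.4]
grip_width: 0.27
```

>>> jog_arm(
  increments=[-1,0,0,0.04,0,-1,0,0,0.08,0,-1,0,0,0.1,0,-1,0,0,0.1,0],
)

```text
time: 22.6
ee_pos: [605.8, 65.4, 38.0]
tool_rot: [-2.21, 1.569, -0.408]
contact_force: [1.7, -2.9, -1.1]
grip_width: 0.26
```

>>> jog_arm(
  increments=[-1,-0.1,0,-0.35,0,-1,-0.3,0.8,-0.6,0,-1,-0.3,2.1,-0.6,0,-1,-0.3,3.3,-0.6,0,-1,-0.2,4.0,-0.5,0,-1,0,4.0,-0.35,0,-1,0,4.0,-0.27,0,-1,0,4.0,-0.27,0],
)

```text
time: 23.27
ee_pos: [491.6, 31.9, 38.0]
tool_rot: [-1.075, 1.569, 0.729]
contact_force: [1.0, -0.2, -2.4]
grip_width: 0.267
```

>>> jog_arm(
  increments=[-1,0,0,0.05,0,-1,0,0,0.1,0,-1,0,0,0.15,0,-1,0,0,0.2,0,-1,0,0,0.2,0],
)

```text
time: 23.68
ee_pos: [489.8, 35.9, 37.9]
tool_rot: [-2.309, 1.569, -0.506]
contact_force: [0.5, -3.3, -0.4]
grip_width: 0.274
```

>>> jog_arm(
  increments=[-1,0,0,0.03,0,-1,0,0,0.06,0,-1,0,0,0.06,0],
)

```text
time: 23.93
ee_pos: [488.7, 37.7, 37.8]
tool_rot: [-2.896, 1.57, -1.094]
contact_force: [0.2, -4.8, -0.5]
grip_width: 0.262
```

>>> jog_arm(
  increments=[-1,0,0,0.03,0,-1,0,0,0.06,0,-1,0,0,0.06,0],
)

```text
time: 24.18
ee_pos: [487.8, 38.8, 37.8]
tool_rot: [2.36, 1.57, -2.121]
contact_force: [0.0, -6.9, 0.7]
grip_width: 0.262
```

>>> jog_arm(
  increments=[-1,-0.1,0,-0.35,0,-1,-0.3,-0.8,-0.6,0,-1,-0.3,-2.1,-0.6,0,-1,-0.3,-3.3,-0.6,0,-1,-0.2,-4.0,-0.5,0,-1,0,-4.0,-0.3,0,-1,0,-4.0,-0.15,0,-1,0,-4.0,-0.15,0],
)

```text
time: 24.85
ee_pos: [603.7, 64.8, 36.7]
tool_rot: [1.052, 1.567, 2.858]
contact_force: [0.6, -0.3, -2.5]
grip_width: 0.267
```

>>> jog_arm(
  increments=[-1,0,0,0.05,0,-1,0,0,0.1,0,-1,0,0,0.15,0,-1,0,0,0.18,0,-1,0,0,0.18,0],
)

```text
time: 25.27
ee_pos: [604.6, 67.3, 37.9]
tool_rot: [2.924, 1.57, -1.557]
contact_force: [-1.1, -4.2, -2.7]
grip_width: 0.267
```

>>> jog_arm(
  increments=[-1,0,0,0.04,0,-1,0,0,0.08,0,-1,0,0,0.1,0,-1,0,0,0.1,0],
)

```text
time: 25.6
ee_pos: [604.6, 71.5, 37.9]
tool_rot: [-1.701, 1.57, 0.102]
contact_force: [1.7, -2.9, -2.5]
grip_width: 0.264
```

>>> jog_arm(
  increments=[-1,-0.1,0,-0.35,0,-1,-0.3,0.8,-0.6,0,-1,-0.3,2.1,-0.6,0,-1,-0.3,3.3,-0.6,0,-1,-0.2,4.0,-0.5,0,-1,0,4.0,-0.35,0,-1,0,4.0,-0.27,0,-1,0,4.0,-0.27,0],
)

```text
time: 26.27
ee_pos: [490.3, 37.2, 37.9]
tool_rot: [-0.987, 1.569, 0.818]
contact_force: [0.2, 0.6, -2.2]
grip_width: 0.265
```

>>> jog_arm(
  increments=[-1,0,0,0.05,0,-1,0,0,0.1,0,-1,0,0,0.15,0,-1,0,0,0.2,0,-1,0,0,0.2,0],
)

```text
time: 26.68
ee_pos: [488.6, 41.2, 37.9]
tool_rot: [-2.258, 1.569, -0.456]
contact_force: [1.0, -2.7, -1.6]
grip_width: 0.262
```

>>> jog_arm(
  increments=[-1,0,0,0.03,0,-1,0,0,0.05,0,-1,0,0,0.05,0],
)

```text
time: 26.93
ee_pos: [487.6, 42.7, 37.8]
tool_rot: [-2.69, 1.57, -0.887]
contact_force: [1.0, -4.9, -0.9]
grip_width: 0.268
```

>>> jog_arm(
  increments=[-1,0,0,0.03,0,-1,0,0,0.05,0,-1,0,0,0.05,0],
)

```text
time: 27.18
ee_pos: [487.2, 43.3, 37.8]
tool_rot: [3.142, 1.569, -1.34]
contact_force: [0.9, -7.4, -0.8]
grip_width: 0.264
```

>>> jog_arm(
  increments=[-1,-0.1,0,-0.35,0,-1,-0.3,-0.8,-0.6,0,-1,-0.3,-2.1,-0.6,0,-1,-0.3,-3.3,-0.6,0,-1,-0.2,-4.0,-0.5,0,-1,0,-4.0,-0.3,0,-1,0,-4.0,-0.15,0,-1,0,-4.0,-0.15,0],
)

```text
time: 27.85
ee_pos: [602.6, 69.5, 36.8]
tool_rot: [1.061, 1.567, 2.866]
contact_force: [-0.1, 0.5, -2.9]
grip_width: 0.268
```

>>> jog_arm(
  increments=[-1,0,0,0.05,0,-1,0,0,0.1,0,-1,0,0,0.12,0,-1,0,0,0.12,0],
)

```text
time: 28.18
ee_pos: [603.8, 71.3, 38.0]
tool_rot: [-0.302, 1.571, 1.501]
contact_force: [0.2, -0.1, -2.1]
grip_width: 0.268
```

>>> jog_arm(
  increments=[-1,0,0,0.03,0,-1,0,0,0.05,0,-1,0,0,0.05,0],
)

```text
time: 28.43
ee_pos: [603.8, 71.9, 37.9]
tool_rot: [3.073, 1.57, -1.407]
contact_force: [-1.0, -2.1, -1.8]
grip_width: 0.264
```

>>> jog_arm(
  increments=[-1,0,0,0.03,0,-1,0,0,0.05,0,-1,0,0,0.05,0],
)

```text
time: 28.68
ee_pos: [603.9, 72.9, 37.9]
tool_rot: [-2.744, 1.569, -0.942]
contact_force: [0.4, -4.6, -1.9]
grip_width: 0.268
```

>>> jog_arm(
  increments=[-1,0,0,0.03,0,-1,0,0,0.05,0,-1,0,0,0.05,0],
)

```text
time: 28.93
ee_pos: [603.8, 73.0, 38.0]
tool_rot: [-2.922, 1.568, -1.121]
contact_force: [1.1, -8.0, -0.7]
grip_width: 0.268
```

>>> jog_arm(
  increments=[-1,-0.1,0,-0.35,0,-1,-0.3,0.8,-0.6,0,-1,-0.3,2.1,-0.6,0,-1,-0.3,3.3,-0.6,0,-1,-0.2,4.0,-0.5,0,-1,0,4.0,-0.35,0,-1,0,4.0,-0.27,0,-1,0,4.0,-0.27,0],
)

```text
time: 29.6
ee_pos: [489.3, 41.8, 37.9]
tool_rot: [-1.018, 1.569, 0.787]
contact_force: [0.6, -0.4, -3.1]
grip_width: 0.265
```

>>> jog_arm(
  increments=[-1,0,0,0.05,0,-1,0,0,0.1,0,-1,0,0,0.15,0,-1,0,0,0.15,0],
)

```text
time: 29.93
ee_pos: [488.9, 43.6, 38.1]
tool_rot: [-2.18, 1.568, -0.378]
contact_force: [1.4, -4.1, -2.0]
grip_width: 0.266
```

>>> jog_arm(
  increments=[-1,0,0,0.03,0,-1,0,0,0.06,0,-1,0,0,0.06,0],
)

```text
time: 30.18
ee_pos: [488.5, 43.8, 38.2]
tool_rot: [-2.461, 1.567, -0.662]
contact_force: [2.8, -8.7, -2.2]
grip_width: 0.265
```

>>> jog_arm(
  increments=[-1,0,0,0.03,0,-1,0,0,0.05,0,-1,0,0,0.05,0],
)

```text
time: 30.43
ee_pos: [488.4, 43.9, 38.2]
tool_rot: [-2.607, 1.566, -0.808]
contact_force: [2.1, -11.3, -1.2]
grip_width: 0.266
```

>>> jog_arm(
  increments=[-1,0,0,-0.3,0,-1,-0.3,0,-1.0,0,-1,-1.0,0,-2.0,0,-1,-1.8,0,-3.0,0,-1,-2.2,0,-4.0,0,-1,-2.2,0,-5.0,0,-1,-2.2,0,-5.6,0,-1,-2.2,0,-5.6,0],
)

```text
time: 31.1
ee_pos: [525.9, -120.9, 104.4]
tool_rot: [-2.706, 1.568, -0.909]
contact_force: [-0.4, -0.5, -3.1]
grip_width: 0.267
```

```bash
python3 - <<'E'
from h import *
o,w,T=wrist(); c=read_camera("scene"); d=read_camera("top")
import pickle; pickle.dump((o,w,T,c,d),open("s4.pkl","wb"))
print(tool(o).round(3))
cv2.imwrite("pics/s4.png",np.hstack([cv2.resize(c["frame"][185:257,267:347],(400,360),interpolation=cv2.INTER_CUBIC),cv2.resize(d["frame"][143:215,172:252],(400,360),interpolation=cv2.INTER_CUBIC)]))
E
```

```text
[[ 2.00000e-03 -9.74000e-01 -2.25000e-01  5.25866e+02]
 [-3.00000e-03 -2.25000e-01  9.74000e-01 -1.20869e+02]
 [-1.00000e+00 -1.00000e-03 -3.00000e-03  1.04424e+02]
 [ 0.00000e+00  0.00000e+00  0.00000e+00  1.00000e+00]]
```

View pics/s4.png

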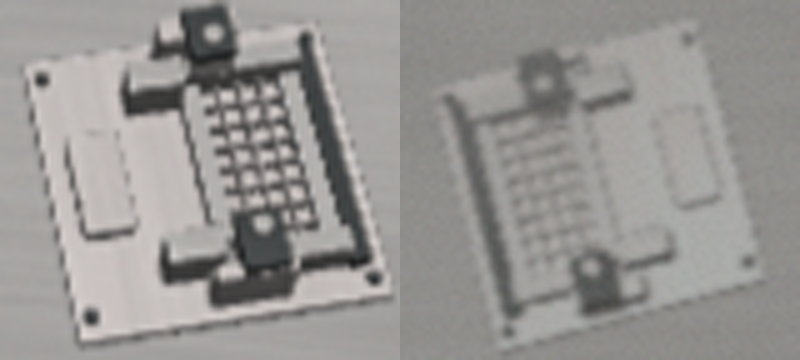

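Both panels show the cassette grid flush against the dark stop bar: left panel about (345,160), right panel about (480,190). The lugs are level with each other. Now I'll return the mallet.

>>> jog_arm(
  increments=[-1,0,0.4,-0.8,1,-1,0.4,0.8,-1.6,2,-1,0.9,1.1,-2.2,3.1,-1,1.4,1.17,-2.23,3.1,-1,1.8,1.17,-2.23,3.1,-1,2.0,1.17,-2.23,3.1,-1,2.0,1.17,-2.23,3.1,-1,2.0,1.17,-2.23,3.1],
)

```text
time: 31.92
ee_pos: [506.8, -187.2, 43.6]
tool_rot: [0.23, 1.57, 1.765]
contact_force: [0.5, 1.1, -2.7]
grip_width: 0.267
```

```bash
python3 - <<'E'
from h import *
o,w,T=wrist(); t=tool(o); print(t.round(3))
tgt=np.array([506.7,-194.1,13.7]); print("to go tool units",t[:3,:3].T@(tgt-t[:3,3])/30, "ang",np.degrees(np.arctan2(t[1,2],t[0,2])))
import pickle; pickle.dump((o,w,T),open("w5.pkl","wb"))
c=read_camera("scene")
cv2.imwrite("pics/w5.png",np.hstack([cv2.resize(w["frame"],(480,360)),cv2.resize(c["frame"][150:240,155:235],(320,360),interpolation=cv2.INTER_CUBIC)]))
E
```

```text
[[-0.00000e+00 -9.99000e-01  3.60000e-02  5.06759e+02]
 [ 1.00000e-03  3.60000e-02  9.99000e-01 -1.87180e+02]
 [-1.00000e+00  0.00000e+00  1.00000e-03  4.36490e+01]
 [ 0.00000e+00  0.00000e+00  0.00000e+00  1.00000e+00]]
to go tool units [ 0.99805366 -0.00648967 -0.23166395] ang 87.96192445680538
```

View pics/w5.png

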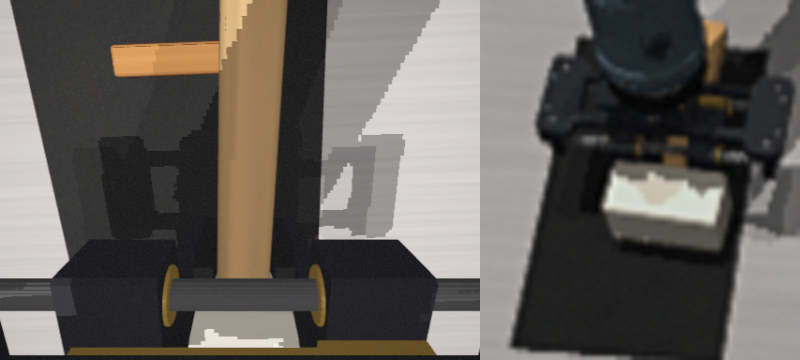

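The mallet is still straight in the grip. It is over the mat, with its head at scene-panel (665,205) and its handle above the rest. I'll lower it a little nearer the mat's middle.

>>> jog_arm(
  increments=[-1,0.2,-0.1,-0.3,0,-1,0.4,-0.2,-0.6,0,-1,0.6,-0.27,-0.6,0,-1,0.75,-0.27,-0.6,0,-1,0.85,-0.27,-0.6,0,-1,0.9,-0.27,-0.6,0,-1,0.95,-0.27,-0.6,0,-1,0.95,-0.27,-0.6,0],
)

```text
time: 32.68
ee_pos: [513.5, -206.8, 14.9]
tool_rot: [1.048, 1.57, 2.581]
contact_force: [-0.1, 0.4, -3.2]
grip_width: 0.267
```

>>> jog_arm(
  increments=[-1,0.02,0,0,0,-1,0.04,0,0,0,-1,0.04,0,0,0],
)

```text
time: 32.93
ee_pos: [513.8, -207.1, 14.1]
tool_rot: [-1.696, 1.571, -0.163]
contact_force: [-0.1, -0.3, -3.1]
grip_width: 0.265
```

>>> jog_arm(
  increments=[-1,0.03,0,0,0,-1,0.06,0,0,0,-1,0.06,0,0,0],
)

```text
time: 33.18
ee_pos: [513.9, -207.2, 13.7]
tool_rot: [-0.494, 1.57, 1.038]
contact_force: [-5.4, 1.8, 15.0]
grip_width: 0.271
```

>>> jog_arm(
  increments=[-1,0.02,0,0,0,-1,0.03,0,0,0,-1,0.03,0,0,0],
)

```text
time: 33.43
ee_pos: [513.9, -207.2, 13.6]
tool_rot: [-0.431, 1.57, 1.101]
contact_force: [-7.8, 4.5, 25.0]
grip_width: 0.266
```

>>> jog_arm(
  increments=[-1,-0.03,0,0,0,-1,-0.07,0,0,0,-1,-0.07,0,0,0],
)

```text
time: 33.68
ee_pos: [514.0, -207.3, 13.8]
tool_rot: [-1.877, 1.57, -0.345]
contact_force: [-0.5, 0.7, -2.4]
grip_width: 0.265
```

>>> jog_arm(
  increments=[0.4,0,0,0,0,0.4,0,0,0,0,0.4,0,0,0,0,0.4,0,0,0,0,0.4,0,0,0,0,0.4,0,0,0,0,0.4,0,0,0,0,0.4,0,0,0,0],
)

```text
time: 34.35
ee_pos: [513.7, -207.2, 13.4]
tool_rot: [1.795, 1.571, -2.955]
contact_force: [-0.6, -0.9, -0.8]
grip_width: 0.696
```

>>> jog_arm(
  increments=[0.4,-0.3,0,0,0,0.4,-0.8,0,0,0,0.4,-1.5,0,0,0,0.4,-2.5,0,0,0,0.4,-3.5,0,0,0,0.4,-4.5,0,0,0,0.4,-5.0,0,0,0,0.4,-5.0,0,0,0],
)

```text
time: 35.02
ee_pos: [515.9, -208.2, 167.8]
tool_rot: [-1.798, 1.564, -0.266]
contact_force: [0.4, -0.2, -0.2]
grip_width: 0.705
```

```bash
python3 - <<'E'
from h import *
o,w,T=wrist(); print(o["ee_pos"],o["contact_force"],o["grip_width"])
c=read_camera("scene")
cv2.imwrite("pics/w6.png",np.hstack([cv2.resize(w["frame"],(400,300)),cv2.resize(c["frame"],(400,300),interpolation=cv2.INTER_AREA)]))
E
```

```text
[ 515.91814329 -208.2065283   167.78122802] [ 0.44448837 -0.1550525  -0.22352096] 0.7046878048356965
```

View pics/w6.png

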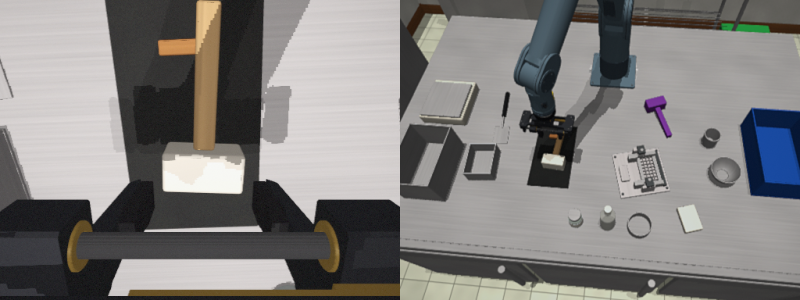

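The wrist panel shows the mallet lying on its mat, head at (203,170), handle on the rest. The scene panel shows nothing else moved. There's time left, so I'll look straight down at the stop gap before handing in.

>>> jog_arm(
  increments=[0.4,0,0,1.2,0,0.4,0,0,2.5,0,0.4,0,0,3.8,0,0.4,0,0,5.1,0,0.4,0,0,6.4,-1,0.4,0,0,7.7,-2,0.4,0,0,8.9,-3,0.4,0,0,9.8,-3.2,0.4,0,0,10.0,-3.2],
)

```text
schema error: expected 1 to 8 rows
```

>>> jog_arm(
  increments=[0.4,0,0,1.2,0,0.4,0,0,2.2,0,0.4,0,0,3.0,0,0.4,0,0,3.3,0,0.4,0,0,3.3,0,0.4,0,0,3.3,0],
)

```text
time: 35.62
ee_pos: [516.9, -109.0, 162.8]
tool_rot: [2.091, 1.569, -2.66]
contact_force: [-0.4, -1.1, 0.4]
grip_width: 0.699
```

```bash
python3 - <<'E'
from h import *
o,w,T=wrist(); print(tool(o).round(3),o["time"])
import pickle; pickle.dump((o,w,T),open("w7.pkl","wb"))
cv2.imwrite("pics/w7.png",cv2.resize(w["frame"],(768,576)))
E
```

```text
[[-1.00000e-03 -9.99000e-01  3.80000e-02  5.16940e+02]
 [-1.00000e-03  3.80000e-02  9.99000e-01 -1.09039e+02]
 [-1.00000e+00  1.00000e-03 -1.00000e-03  1.62805e+02]
 [ 0.00000e+00  0.00000e+00  0.00000e+00  1.00000e+00]] 35.6167
```

View pics/w7.png

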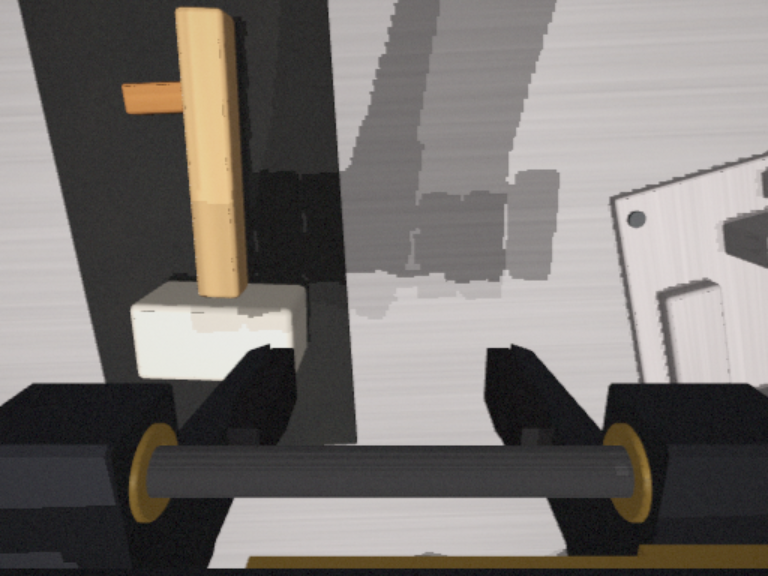

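The first of those two moves was refused because it had 9 rows, so the arm stopped short. The picture shows the mallet lying well on the mat and only a corner of the bed, so I'll continue.

>>> jog_arm(
  increments=[0.4,-0.3,-0.5,1.2,0,0.4,-0.6,-1,2.4,0,0.4,-1,-1.5,3.6,-0.8,0.4,-1,-2,4.8,-1.6,0.4,-1,-2,6.1,-2.4,0.4,-1,-2,7.4,-3.2,0.4,-1,-2,8.6,-3.2,0.4,-1,-2,9.2,-3.2],
)

```text
time: 36.33
ee_pos: [588.2, 168.9, 193.1]
tool_rot: [-0.221, 1.569, 1.593]
contact_force: [0.4, 0.9, -0.2]
grip_width: 0.701
```

>>> jog_arm(
  increments=[0.4,0,0,0.2,0,0.4,0,0,0.4,0,0.4,0,0,0.4,0,0.4,0,0,0.4,0],
)

```text
time: 36.67
ee_pos: [585.5, 174.1, 193.4]
tool_rot: [2.877, 1.569, -1.597]
contact_force: [0.3, -0.1, 0.1]
grip_width: 0.698
```

```bash
python3 - <<'E'
from h import *
o,w,T=wrist(); print(tool(o).round(3),o["time"])
import pickle; pickle.dump((o,w,T),open("w8.pkl","wb"))
cv2.imwrite("pics/w8.png",cv2.resize(w["frame"],(768,576)))
E
```

```text
[[-0.00000e+00 -9.72000e-01 -2.36000e-01  5.85463e+02]
 [-1.00000e-03 -2.36000e-01  9.72000e-01  1.74142e+02]
 [-1.00000e+00  0.00000e+00 -1.00000e-03  1.93350e+02]
 [ 0.00000e+00  0.00000e+00  0.00000e+00  1.00000e+00]] 36.6667
```

View pics/w8.png

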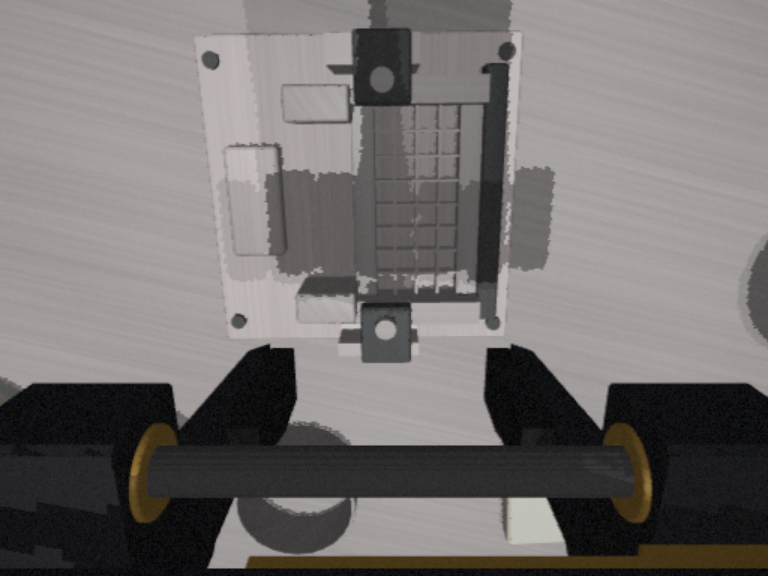

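The picture shows the cassette's front edge flush with the stop bar along its whole length, from (487,100) to (478,300), with no visible wedge gap.

```bash
python3 -c "
from workcell import hand_in; print(hand_in())"
```

```text
the job is handed in; nothing more can be done
None
```

The cassette now sits square against the front stop, the mallet is back on its mat, and the job was handed in at about 37 s.

- **Driving:** I held the white-headed mallet on its handle and pushed the left and right lugs in turn. The pushes were slow presses, about 3 to 8 mm per turn, rather than swung taps. Each lug moved about 40 mm.
- **Forces:** The highest force I read while driving was 14.3 N, under the 20 N limit. I only read forces at the end of each move, so a brief peak in between would not show. At the end both lugs stopped moving, at about 8 N on the right and 11 N on the left.
- **Cassette check:** The last wrist picture shows its front edge flush with the stop bar along the full length.
- **Mallet check:** It lies flat on the mat with the handle on its rest, about 8 mm forward and 6 mm sideways of where it started, nearer the mat's middle. I pressed it down with about 25 N for a moment when setting it down, more than needed.
- **Surroundings:** None of the bystander items looked moved, judged by eye only.
- **What disagreed:** My two estimates of the bed's angle differed by about 0.02 rad (1.80 and 1.82). I judged squareness by feel and the last picture instead. One move was refused for having nine rows, which did no harm.

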